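# Set the length stop of a tile jig and bring the tile up to it

## Robot

A 6-joint arm with a two-finger parallel gripper is mounted at the origin on the work surface. World frame = base frame: x ahead of the robot, y to its left, z up, the work surface at z = 0. Lengths are in mm, angles in degrees, forces in N, time in s.
With the tool pointing down it reaches from about 350 to 850 mm from the base axis. Payload 8.1 kg.
Tool frame: the origin (TCP) lies between the finger pads; the fingertips stand 22 mm ahead of it and the grasp point (between the pads) lies 3 mm ahead of it (r.nose_length is the z of the fingertips in the tool frame, in mm); z points along the fingers, x is the direction in which the jaws open and shut, and the axes are right-handed (so a half turn about z gives the same grasp; the last joint's range is limited). The gripper opens to 85 mm and grips with 20 to 120 N. Pads are 22 mm wide; open, the fingers measure 114 mm over their backs; the gripper's body (76 mm by 85 mm) begins 54 mm behind the grasp point. The pads swing forward as they close: fully open they stand 13 mm farther back than shut.
Start: joints at [-81.669, 7.471, 85.268, -0, 87.261, -4.893], TCP at [137.274, -584.09, 253.292] pointing down, gripper open.
Joint ranges: [-169.43, 169.43], [-51.17, 129.36], [1.28, 143.12], [-76.62, 256.62], [0, 156.53], [-152.29, 152.29]. Speed limits (degrees/s): [136.94, 136.94, 159.86, 180, 180, 180].

## Interface

Orientations are given as [roll, pitch, yaw] about the fixed x, y, z axes, in that order (R = Rz(yaw) Ry(pitch) Rx(roll)).
In Python, from bench import r gives the robot as it stands.
- The arm moves only by the shell command python3 -m jog 'ROWS' [FORCE]. ROWS is JSON, a list of rows, each a list of 5 numbers: the shift along the tool's x, y, z in m, then the turn about the tool's z in degrees, then the opening in per cent of the stroke, from 0 (shut) to 100 (fully open). A call has 1 to 8 rows; each row is the pose to reach, as a shift and turn from the pose measured when the call began, along the tool's axes at that moment; what a row does not reach only later rows make up. A row lasts 1/10 s, in which the tool goes at most 50 mm and 8.59 degrees, less where a joint would pass 70% of its speed; a pose out of reach is approached as far as the arm can. A call with a gripper value outside its range is refused whole. The fingers move at their own pace and stop on an object; FORCE is the grip in N (left out, the last holds). Time passes only in rows, so rows that repeat a pose let the fingers close. It gives the time, the measured TCP pose, the force and the opening at its end, in the units of the state.
- r.sense(): the state, without advancing time (a new reading comes with each control period).
- r.snapshot(name): name is "scene" or "top" or "wrist"; returns a dict with "image" (420x560x3 uint8, red, green, blue), "K" (3x3 intrinsics, pixels), "T" (4x4, takes a point from camera to world coordinates); the wrist camera has in their place "tool_from_camera" (4x4, takes a point from camera to tool coordinates, whose origin is the TCP and whose axes are the tool frame's). Camera axes: x right, y down, z forward; pixel columns grow to the right and rows downward; lengths in mm; the calibration is good to about 2 mm. A picture is of the moment at which its call begins: read the wrist's pose just before it. There is no depth.
- r.hand_in(): hands the job in, once; it reports no verdict.
Trained networks look in a picture, given as the dict that the camera call returned (one of the last four; its "shot" number tells which), for a name from the list of things; names that differ only in an ending like _2 or _b are one class to them, and where a whole thing is asked for, a point or a joint stands for the part that bears it (a point fixed in the world has none). Each returns a list of dicts, best first, with "conf" (0 to 1); they miss things now and then, are a little off and sometimes report something else, mostly with a low value. They report only what shows in the picture. A call takes as long as a camera call. They do not tell look-alikes from the thing itself.
- r.search_frame(picture, label): "bbox" ([left, top, right, bottom] in pixels, round what is visible of it).
- r.pinpoint(picture, label): "uv" ([column, row] in pixels: a listed point, or the origin of a listed thing).
The state is a dict: "time": time; "joint_pos": joint angles; "qd": joint speeds; "joint_efforts": joint torques, N m; "tool_pos": TCP position; "tcp_rot": TCP orientation; "ft_force": force on the tool from outside, world axes, zero at the start; "wrist_torque": the same for the moment, N m; "finger_gap": finger opening in mm.
Only numpy, scipy, OpenCV 4.12 (cv2) and the standard library are available. Lean on these libraries where they do the work, as an engineer would, in place of code of your own. Each camera call takes 0.05 s, during which the arm holds its last target. There are 200 camera calls.

## Task

On the tile jig, push the steel length stop gently along its rail with your fingertips until its spring pin drops into the notch in the rail; then push the clay tile along the bed until its end rests against the stop, with the stop still in its notch. Only push: do not grip the stop or lift the tile, and leave everything else where it stands. Finish with the hand clear.

Things in the scene. Friction and masses are not known exactly. Their poses are not given: they have to be found in the camera images.
- jig: Fixed tile jig: plywood bed 200 (x) x 440 (y) x 18 mm. Origin: centre of underside; x across it, away from the robot, y along the rail, z up. Along y run an aluminium rail (x = -83 to -57 mm, top z = 38) and a wooden fence (x = 27 to 45, top z = 38); between them the channel, 84 mm wide, floor z = 18. Beyond the fence a ledge, z = 18, with small things on it.
- notch (a point): Notch in the rail's top (dark cross slot 16 mm long, 7 deep), at jig x = -70, y = 50, z = 38 mm: the stop's centre when seated. Its +y wall is upright, its -y side a ramp: the seated pin cannot go back to +y, but comes out towards -y if the stop is pushed on with more than about 15 N; it can then be pushed back in from the -y side.
- stop (a joint): How far the length stop has slid, m; grows as it goes towards -y of the jig: its centre (the pin) is at jig y = 0.180 - value. Range 0 to 0.17; starts between 0.005 and 0.075; seated in the notch at 0.130 (0.1285 to 0.1315). Sliding takes 2 to 5 N; the force dips as the pin drops in, then rises.
- stop_back (a point): Middle of the +y face (to push on) of the stop's steel carriage, 52 mm above the table; jig axes. The carriage, 40 (x) x 64 (y) mm, z = 39 to 69 mm above the table, rides on the rail. The stop's centre, where the brass pin stands up, is 42 mm to -y of this face and 22 mm from the opposite face. A steel blade, 12 mm thick in y, at that centre, spans the channel (jig x = -55 to 24 mm, z = 20 to 52).
- stop_face (a point): Middle of the blade's -y face, where the tile is to rest: jig x = -15 mm, 6 mm to -y of the pin, 28 mm above the table; axes of the jig.
- pin (a joint): How far the stop's spring pin has dropped, m: 0 while it rides on the rail (its brass head, 16 mm wide, stands with its top at 86 mm above the table), 0.006 when seated in the notch (top at 80 mm).
- tile: Loose biscuit-fired clay tile, 80 (x) x 100 (y) x 15 (z) mm, about 0.23 kg, lying flat on the bed in the channel between rail and fence (2 mm play each side), on the -y side of the stop. Origin: centre of its underside; axes as the jig's.
- tile_front (a point): Middle of the tile's +y end (towards the stop), at half its thickness.
- tile_rear (a point): Middle of the tile's -y end (the end to push on), at half its thickness, 25.5 mm above the table; its start is 40 to 100 mm short of its final place.
- stamp_a: Wooden stamp, 26 x 26 x 50 mm, standing on the jig's ledge; leave alone. Origin: centre of underside.
- stamp_b: Another such stamp on the ledge; leave alone.
- glaze_jar: White jar, 44 mm wide, 55 mm tall, on the ledge between or beside the stamps; leave alone.
- black_pot: Black bowl, 100 mm wide, 60 mm tall, on the table to the right; leave alone.
- mug: White mug, 80 mm wide, 90 mm tall, on the table to the left; leave alone.
- brush: Brush lying on the table to the right; leave alone.
- rib: Flat wooden rib, 110 x 50 x 8 mm, lying on the table to the left; leave alone.
Mind the look-alikes: they are no part of the job. Of the things like the tile, leave any that is green or turquoise; of the rest the smaller one is meant.

How it is judged:
By the outcome, as a careful person would: the job done as asked, in the order asked, and still so for the second after the job is handed in, with the robot touching nothing.
It also fails if it takes over 58 s, if anything falls off the work surface, if the arm or the gripper's body presses on something with over 40 N, if the wrist force passes 120 N, or if a joint passes its speed limit or range.

## Working session

There is one attempt and no reset: what is moved stays moved. The work goes in short steps, Python scripts to look and compute and a shell command to move; the robot and the scene stay as the last step left them, time stands still between calls to the robot, and variables do not carry over. Pictures are saved under pics/ and viewed, about 8 in all and at most 12, crops included, and the job is handed in when it is done.

```bash
mkdir -p pics; ls; cat > h.py <<'E'
import numpy as np,cv2
from bench import r
from scipy.spatial.transform import Rotation as R
def save(p,n,crop=None,s=1):
    im=p["image"][:,:,::-1]
    if crop: im=im[crop[1]:crop[3],crop[0]:crop[2]]
    cv2.imwrite("pics/"+n,cv2.resize(im,None,fx=s,fy=s,interpolation=cv2.INTER_CUBIC))
def toolT():
    s=r.sense();T=np.eye(4);T[:3,:3]=R.from_euler('xyz',s["tcp_rot"],degrees=True).as_matrix();T[:3,3]=s["tool_pos"];return T
def ray(p,uv,z):
    T=p["T"];d=T[:3,:3]@np.linalg.solve(p["K"],[uv[0],uv[1],1.]);o=T[:3,3];return o+d*(z-o[2])/d[2]
def proj(p,X):
    c=np.linalg.inv(p["T"])@np.append(X,1);q=p["K"]@c[:3];return q[:2]/q[2]
E
python3 - <<'E'
from h import *
print(r.sense())
Z=dict(jig=0,notch=38,stop_back=52,stop_face=28,tile=18,tile_front=25.5,tile_rear=25.5,stamp_a=18,glaze_jar=18,pin=86)
for n in("top","scene"):
    p=r.snapshot(n);save(p,n+"0.png",s=1.4)
    print(n,p["T"][:3,3].round())
    for k in Z:
        for d in r.pinpoint(p,k)[:3]: print(k,np.round(d["uv"],1),round(d["conf"],2),ray(p,d["uv"],Z[k]).round(1))
    for k in("tile","stop","black_pot","mug"):
        for d in r.search_frame(p,k)[:3]: print("box",k,np.round(d["bbox"]),round(d["conf"],2))
E
```

```text
pics
{'time': 0.0, 'joint_pos': array([-8.16682955e+01,  7.51610759e+00,  8.53294531e+01,  8.05291403e-06,
        8.72630576e+01, -4.89270295e+00]), 'qd': array([-0.13735706,  0.05547375,  0.03070249,  0.02328598, -0.07343865,
        0.04776004]), 'joint_efforts': array([-1.79344101e-03, -5.69402182e+01, -5.00554955e+01, -3.93965574e-04,
        1.44792034e-02, -7.51290077e-05]), 'tool_pos': array([ 137.20919196, -583.566788  ,  252.2323263 ]), 'tcp_rot': array([-1.79990728e+02,  1.08221810e-01, -7.67755842e+01]), 'ft_force': array([-0.81778512,  0.0931629 , -0.44687185]), 'wrist_torque': array([ 0.00388241, -0.02708357, -0.02871411]), 'finger_gap': 85.30179717139173}
top [ 282.   -4. 1388.]
jig [296.5 174.7] 0.75 [602.9 -61.6   0. ]
notch [280.7 195.2] 0.87 [528.7 -10.2  38. ]
stop_back [227.1 195.3] 0.87 [526.2 154.9  52. ]
stop_face [245.6 174.9] 0.62 [596.  100.4  28. ]
tile [322.  176.8] 0.97 [ 591.7 -142.1   18. ]
tile [306.5 244.9] 0.97 [375.2 -90.1  18. ]
tile [388.4 281.6] 0.68 [ 261.8 -340.7   18. ]
tile_front [235.  225.1] 0.9 [436.9 132.   25.5]
tile_front [366.5 286.6] 0.79 [ 247.1 -271.2   25.5]
tile_front [308.3 177.4] 0.72 [588.1 -97.9  25.5]
tile_rear [312.9 223.9] 0.83 [ 440.  -110.3   25.5]
tile_rear [407.1 279.6] 0.69 [ 267.7 -396.5   25.5]
tile_rear [252.3 249.1] 0.68 [362.3  77.8  25.5]
stamp_a [337.6 150.1] 0.59 [ 679.5 -193.9   18. ]
stamp_a [248.6 148.2] 0.51 [686.1  92.4  18. ]
glaze_jar [299.8 151.5] 0.75 [675.  -72.1  18. ]
glaze_jar [279.3 194.6] 0.37 [534.3  -5.9  18. ]Traceback (most recent call last):
  File "<stdin>", line 8, in <module>
ValueError: it knows: black_pot, brush, glaze_jar, jig, mug, notch, rib, stamp, stop_back, stop_face, tile, tile_front, tile_rear
```

```bash
python3 - <<'E'
from h import *
p=r.snapshot("scene");save(p,"scene0.png",s=1.4)
Z=dict(jig=0,notch=38,stop_back=52,stop_face=28,tile=18,tile_front=25.5,tile_rear=25.5)
for k in Z:
        for d in r.pinpoint(p,k)[:3]: print(k,np.round(d["uv"],1),round(d["conf"],2),ray(p,d["uv"],Z[k]).round(1))
E
```

```text
jig [227.6 238.9] 0.9 [607.6 -48.9   0. ]
jig [217.1 215.8] 0.48 [ 575.  -157.7    0. ]
notch [159.3 175.6] 0.24 [ 632.1 -406.4   38. ]
stop_back [303.3 253.1] 0.95 [534.4 155.2  52. ]
stop_face [270.  258.1] 0.82 [586.7 102.5  28. ]
tile [288.8 203.2] 0.77 [389.4 -70.8  18. ]
tile [213.7 214.6] 0.75 [ 592.4 -143.7   18. ]
tile [269.5 166.4] 0.65 [ 291.  -294.2   18. ]
tile_front [326.7 250.5] 0.75 [460.4 156.4  25.5]
tile_front [306.7 200.4] 0.69 [346.2 -43.4  25.5]
tile_front [288.9 166.5] 0.69 [ 248.  -243.8   25.5]
tile_rear [253.6 156.1] 0.93 [ 296.6 -380.1   25.5]
tile_rear [264.1 202.8] 0.84 [ 452.7 -103.7   25.5]
tile_rear [207.6 202.5] 0.61 [ 580.5 -197.7   25.5]
```

View pics/top0.png

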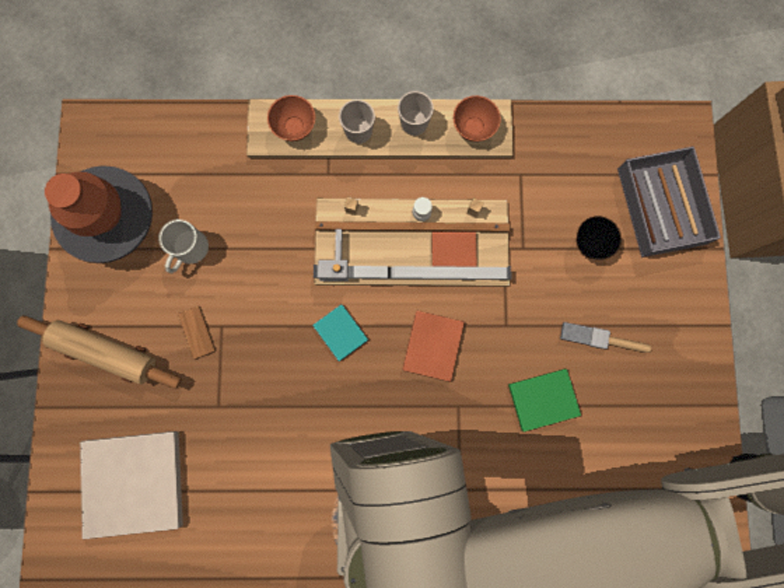

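View pics/scene0.png

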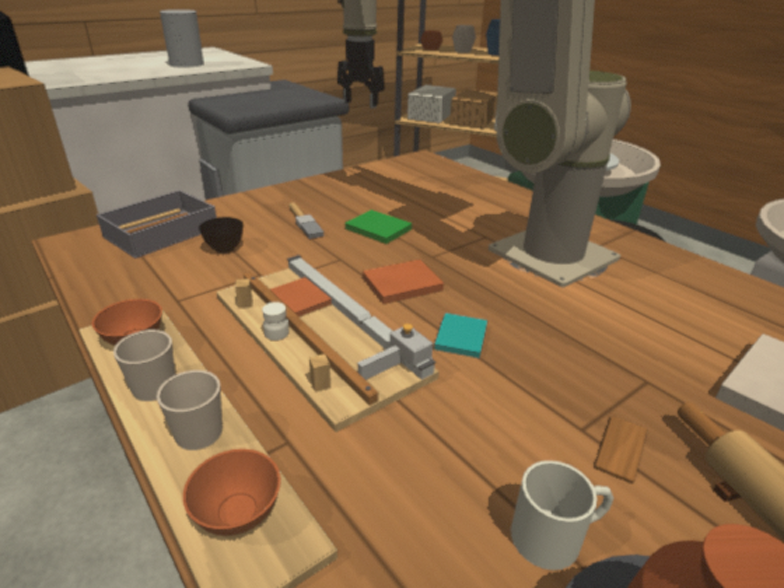

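The scene holds four tile-like things (1.4x top image): a terracotta one in the channel at (454,249), a larger terracotta one at (434,346), a turquoise one at (340,333) and a green one at (545,400). The smaller terracotta tile lies between rail and fence, so that is the one meant. The stop is at (335,262) and the notch at (390,272). Next I move over the jig and confirm with the wrist camera.

```bash
python3 -m jog '[[-0.479,-0.516,-0.098,13.2,0],[-0.479,-0.516,-0.098,13.2,0],[-0.479,-0.516,-0.098,13.2,0],[-0.479,-0.516,-0.098,13.2,0],[-0.479,-0.516,-0.098,13.2,0],[-0.479,-0.516,-0.098,13.2,0],[-0.479,-0.516,-0.098,13.2,0],[-0.479,-0.516,-0.098,13.2,0]]' 20
```

```text
time: 1.7
tool_pos: [359.0, -253.5, 309.1]
tcp_rot: [-180.0, -0.0, -90.0]
ft_force: [1.0, -1.0, 1.2]
finger_gap: -0.2
```

```bash
python3 -m jog '[[-0.253,-0.171,-0.041,0,0],[-0.253,-0.171,-0.041,0,0],[-0.253,-0.171,-0.041,0,0],[-0.253,-0.171,-0.041,0,0],[-0.253,-0.171,-0.041,0,0],[-0.253,-0.171,-0.041,0,0],[-0.253,-0.171,-0.041,0,0],[-0.253,-0.171,-0.041,0,0]]'
cat >> h.py <<'E'
def wrist():
    T=toolT();p=r.snapshot("wrist");p["T"]=T@p["tool_from_camera"];return p
E
python3 - <<'E'
from h import *
p=wrist();save(p,"w1.png",s=1.4);print(p["T"].round(2))
Z=dict(jig=0,notch=38,stop_back=52,stop_face=28,tile=18,tile_front=25.5,tile_rear=25.5)
for k in Z:
        for d in r.pinpoint(p,k)[:3]: print(k,np.round(d["uv"],1),round(d["conf"],2),ray(p,d["uv"],Z[k]).round(1))
E
```

```text
time: 2.5
tool_pos: [530.5, 1.1, 350.0]
tcp_rot: [-180.0, -0.0, -89.8]
ft_force: [0.3, -0.5, 0.4]
finger_gap: 0.3
[[ 0.0000e+00 -9.5000e-01 -3.1000e-01  6.1012e+02]
 [-1.0000e+00 -0.0000e+00 -0.0000e+00  1.4100e+00]
 [ 0.0000e+00  3.1000e-01 -9.5000e-01  4.7116e+02]
 [ 0.0000e+00  0.0000e+00  0.0000e+00  1.0000e+00]]
jig [324.1 105.8] 0.98 [609.4 -49.9   0. ]
notch [288.2 165.1] 0.9 [ 5.331e+02 -3.000e-01  3.800e+01]
stop_back [172.4 164.7] 0.63 [535.5 151.   52. ]
stop_back [364.5 118.2] 0.47 [594.9 -95.4  52. ]
stop_face [204.9 125.4] 0.59 [584.  110.8  28. ]
stop_face [224.3  41.3] 0.23 [684.6  79.2  28. ]
tile [215.9 237.3] 0.82 [418.8 109.   18. ]
tile [485.3 321.2] 0.82 [ 268.9 -330.4   18. ]
tile [399.2 118.9] 0.75 [ 593.  -150.3   18. ]
tile_front [450.  336.1] 0.95 [ 244.9 -271.6   25.5]
tile_front [363.6 119.9] 0.74 [ 591.8 -100.5   25.5]
tile_front [400.1 121. ] 0.65 [ 590.6 -149.3   25.5]
tile_rear [526.5 319.1] 0.74 [ 278.8 -391.6   25.5]
tile_rear [364.6 221.5] 0.7 [ 447.8 -113.1   25.5]
tile_rear [238.4 266.4] 0.63 [373.5  75.7  25.5]
```

View pics/w1.png

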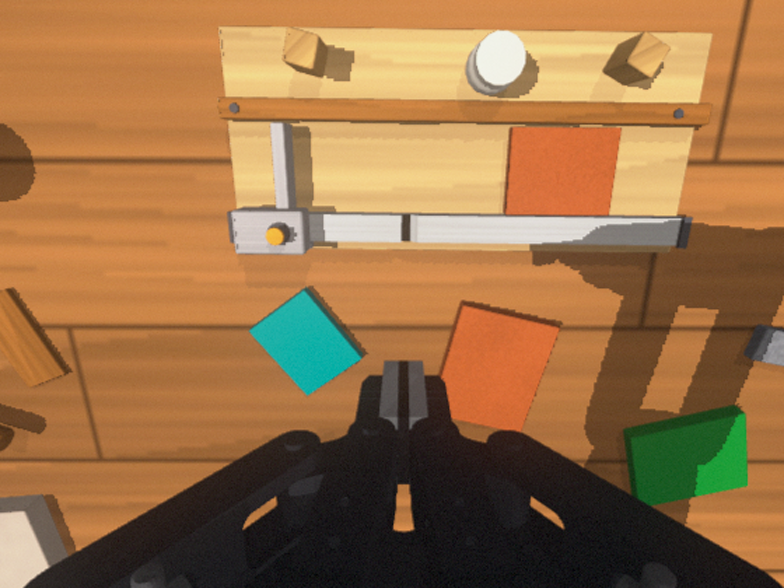

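```bash
python3 - <<'E'
from h import *
p=wrist();save(p,"w2.png",crop=(150,70,510,190),s=2.2)
for n,uv,z in [("pin",(198,168.5),86),("notch",(289.5,162.5),38),("railL",(228,152.5),38),("railR",(485,155),38),("tile FL",(365,91),33),("FR",(443,91),33),("carr +y",(165,152),69),("carr +y low",(170,180),69),("carr -y",(218,150),69),("jig TL",(157,19),18),("jig TR",(508,24),18)]: print(n,ray(p,np.array(uv),z).round(1))
E
```

```text
pin [536.8 105.9  86. ]
notch [535.8  -4.7  38. ]
railL [549.3  77.4  38. ]
railR [ 545.6 -266.7   38. ]
tile FL [ 626.4 -101.    33. ]
FR [ 626.3 -200.6   33. ]
carr +y [554.2 149.7  69. ]
carr +y low [518.9 147.6  69. ]
carr -y [556.6  84.   69. ]
jig TL [710.7 159.3  18. ]
jig TR [ 705.1 -276.8   18. ]
```

View pics/w2.png

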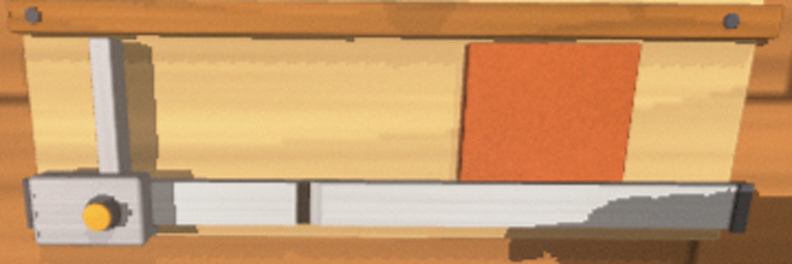

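The crop shows the channel tile at (550,112) measuring about 80x100 mm, so it is the one meant. The carriage is at (92,208) with its pin at (97,215), and the notch is at (303,202). I go to the +y side of the stop.

```bash
python3 -m jog '[[-0.05,-0.002,0.02,0.9,0],[-0.1,-0.004,0.04,0.9,0],[-0.145,-0.006,0.06,0.9,0],[-0.185,-0.007,0.09,0.9,0],[-0.189,-0.007,0.137,0.9,0],[-0.189,-0.007,0.185,0.9,0],[-0.189,-0.007,0.233,0.9,0],[-0.189,-0.007,0.276,0.9,0]]'; python3 -m jog '[[0,0,0,0,0]]'
```

```text
time: 3.75
tool_pos: [536.4, 187.1, 71.6]
tcp_rot: [-180.0, -0.1, -91.0]
ft_force: [0.6, 0.9, 0.5]
finger_gap: 0.3
time: 3.85
tool_pos: [531.1, 185.5, 64.8]
tcp_rot: [179.3, -0.2, -91.0]
ft_force: [-1.4, -0.1, -1.2]
finger_gap: 0.1
```

```bash
python3 -m jog '[[0,0,0,0,0],[0,0,0,0,0]]'; python3 -c "
from h import *
print(r.sense()['tool_pos'],r.sense()['qd'].round(1))"
```

```text
time: 4.05
tool_pos: [532.0, 185.5, 66.6]
tcp_rot: [179.4, -0.2, -91.0]
ft_force: [-0.1, 0.0, 0.1]
finger_gap: 0.1
[532.00735661 185.49515903  66.55559109] [ 0.1 -1.  -1.1  0.  -0.6  0.1]
```

```bash
python3 -m jog '[[0,-0.005,-0.006,0,0],[0.005,-0.005,-0.006,0,0],[0.009,-0.005,-0.006,0,0],[0.012,-0.005,-0.006,0,0],[0.015,-0.005,-0.006,0,0],[0.018,-0.005,-0.006,0,0]]';python3 -m jog '[[0.002,0,0,0,0],[0.004,0,0,0,0],[0.006,0,0,0,0],[0.008,0,0,0,0],[0.010,0,0,0,0],[0.012,0,0,0,0],[0.014,0,0,0,0],[0.016,0,0,0,0]]'
```

```text
time: 4.65
tool_pos: [536.6, 167.3, 72.5]
tcp_rot: [179.4, -0.2, -91.0]
ft_force: [0.9, 4.7, -0.4]
finger_gap: -0.1
time: 5.45
tool_pos: [536.4, 151.1, 72.6]
tcp_rot: [179.4, -0.2, -91.0]
ft_force: [1.2, 3.3, -1.2]
finger_gap: 0.0
```

```bash
python3 -m jog '[[0.004,0,0,0,0],[0.009,0,0,0,0],[0.014,0,0,0,0],[0.019,0,0,0,0],[0.024,0,0,0,0],[0.029,0,0,0,0],[0.034,0,0,0,0],[0.038,0,0,0,0]]';python3 -m jog '[[0.005,0,0,0,0],[0.010,0,0,0,0],[0.015,0,0,0,0],[0.020,0,0,0,0],[0.025,0,0,0,0],[0.030,0,0,0,0],[0.034,0,0,0,0],[0.036,0,0,0,0]]'; python3 - <<'E'
from h import *
p=wrist();save(p,"w3.png")
for k,z in (("notch",38),("stop_back",52),("stop_face",28)):
    for d in r.pinpoint(p,k)[:2]: print(k,np.round(d["uv"],1),round(d["conf"],2),ray(p,d["uv"],z).round(1))
E
```

```text
time: 6.25
tool_pos: [535.9, 113.2, 72.7]
tcp_rot: [179.5, -0.2, -91.0]
ft_force: [4.0, 6.6, -3.1]
finger_gap: 0.1
time: 7.05
tool_pos: [535.3, 76.9, 72.7]
tcp_rot: [179.5, -0.2, -91.0]
ft_force: [2.5, 3.6, -1.0]
finger_gap: 0.0
stop_back [316.1 268.8] 0.7 [537.9  62.6  52. ]
stop_back [512.2 114.7] 0.47 [609.3 -19.1  52. ]
stop_face [407.5 154.5] 0.73 [589.5  14.4  28. ]
```

View pics/w3.png

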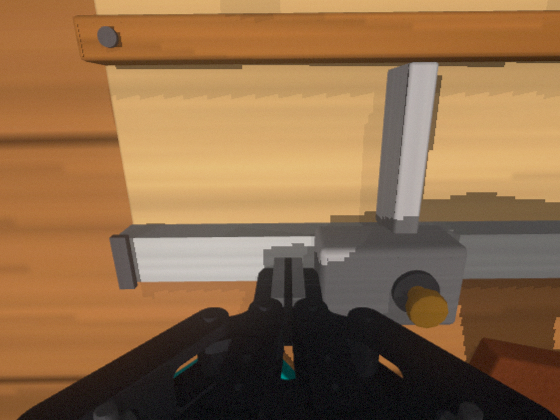

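```bash
J='python3 -m jog'; f(){ grep -E "tool_pos|ft_force"|tr '\n' ' ';echo; }
python3 -m jog '[[0.003,0,0,0,0],[0.006,0,0,0,0],[0.009,0,0,0,0],[0.012,0,0,0,0],[0.014,0,0,0,0],[0.016,0,0,0,0]]'|f
python3 -m jog '[[0.001,0,0,0,0],[0.002,0,0,0,0]]'|f
python3 -m jog '[[0.001,0,0,0,0],[0.002,0,0,0,0]]'|f
```

```text
tool_pos: [534.7, 60.7, 72.7] ft_force: [1.4, 4.2, -1.6] 
tool_pos: [534.5, 58.3, 72.6] ft_force: [0.4, 0.4, -0.2] 
tool_pos: [534.2, 55.8, 72.5] ft_force: [-0.3, 0.1, 0.7]
```

```bash
f(){ grep -E "tool_pos|ft_force"|tr '\n' ' ';echo; }
python3 -m jog '[[0.0005,0,0,0,0],[0.0005,0,0,0,0]]'|f
python3 - <<'E'
from h import *
p=wrist();save(p,"w4.png")
for k,z in (("stop_back",52),("stop_face",28)):
    for d in r.pinpoint(p,k)[:1]: print(k,np.round(d["uv"],1),round(d["conf"],2),ray(p,d["uv"],z).round(1))
E
```

```text
tool_pos: [534.1, 55.1, 72.5] ft_force: [-0.5, -0.2, 0.6] 
stop_back [318.8 271.1] 0.61 [535.5  39.5  52. ]
stop_face [407.1 151.8] 0.73 [589.5  -7.1  28. ]
```

View pics/w4.png

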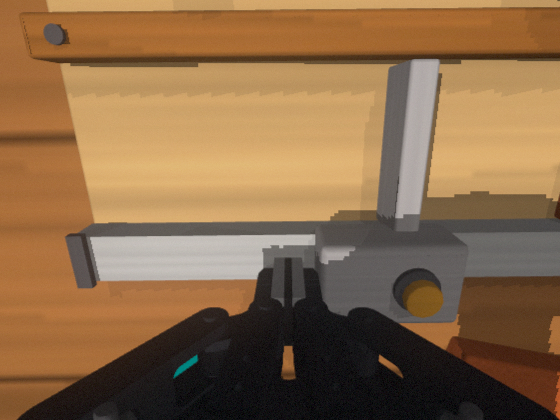

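```bash
python3 - <<'E'
from h import *
for n in("w3","w4"):
    im=cv2.imread(f"pics/{n}.png")[240:340,380:470];h=cv2.cvtColor(im,cv2.COLOR_BGR2HSV)
    m=(cv2.inRange(h,(8,150,60),(30,255,255)));m=cv2.morphologyEx(m,2,np.ones((3,3)))
    k,l,s,c=cv2.connectedComponentsWithStats(m);i=1+np.argmax(s[1:,4]);print(n,s[i],c[i]+[380,240])
p=wrist();T=toolT()
y=T[1,3]-14.5-42
for dx in(-2,0,2):
  for z in(86,80):print(dx,z,proj(p,[536,y+dx,z]).round(1),proj(p,[536,y+dx,69]).round(1))
E
```

```text
w3 [  26   46   64   54 2503] [436.73032361 315.20015981]
w4 [  24   46   66   54 1295] [446.78996139 324.35907336]
-2 86 [436.2 311.3] [419.2 287.6]
-2 80 [429.7 302.3] [419.2 287.6]
0 86 [431.1 311.4] [414.7 287.7]
0 80 [424.8 302.4] [414.7 287.7]
2 86 [426.  311.5] [410.2 287.7]
2 80 [420.  302.4] [410.2 287.7]
```

The pin head has moved from (427,308) to (423,299) with the carriage unchanged in the view. That matches a 6 mm drop (predicted -9 rows), and the push force went to about 0, so the stop is seated. I back off and go round to the tile's rear.

```bash
python3 -m jog '[[-0.01,0,0,0,0],[-0.02,0,0,0,0],[-0.02,0,-0.03,0,0],[-0.02,0,-0.07,0,0],[-0.01,-0.01,-0.1,0,0],[0.03,-0.02,-0.1,0,0],[0.08,-0.03,-0.1,0,0],[0.13,-0.04,-0.1,0,0]]'; python3 -m jog '[[0.05,-0.005,0,0,0],[0.1,-0.01,0,0,0],[0.14,-0.015,0,0,0],[0.16,-0.015,0,0,0],[0.17,-0.015,0,0,0],[0.17,-0.015,0,0,0]]'
python3 - <<'E'
from h import *
p=wrist();save(p,"w5.png")
print(toolT()[:3,3])
for k,z in (("tile",18),("tile_front",25.5),("tile_rear",25.5),("stop_face",28)):
    for d in r.pinpoint(p,k)[:2]: print(k,np.round(d["uv"],1),round(d["conf"],2),ray(p,d["uv"],z).round(1))
E
```

```text
time: 9.45
tool_pos: [573.3, -73.1, 173.3]
tcp_rot: [179.4, -0.3, -90.9]
ft_force: [0.8, 1.0, 0.3]
finger_gap: 0.1
time: 10.05
tool_pos: [585.6, -243.2, 173.7]
tcp_rot: [179.4, -0.2, -90.9]
ft_force: [-0.7, -0.3, 0.2]
finger_gap: -0.4
[ 585.69265678 -242.07475608  173.69245443]
tile [167.5 372.2] 0.9 [ 389.7 -110.4   18. ]
tile [175.4 196.3] 0.6 [ 588.  -144.3   18. ]
tile_front [119.4 197.6] 0.62 [589.8 -98.6  25.5]
tile_rear [  9.2 386.9] 0.97 [380.7  58.2  25.5]
tile_rear [233.7 196.9] 0.84 [ 588.8 -197.4   25.5]
stop_face [  9.  203.3] 0.84 [587.1  -4.3  28. ]
```

View pics/w5.png

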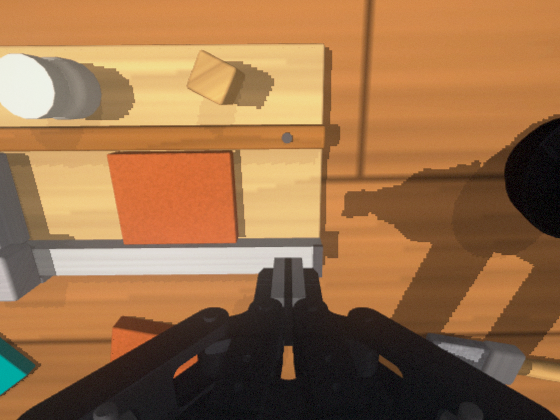

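```bash
python3 -m jog '[[-0.005,-0.003,0.03,0,0],[-0.005,-0.003,0.06,0,0],[-0.005,-0.003,0.085,0,0],[-0.005,-0.003,0.105,0,0],[-0.005,-0.003,0.112,0,0],[-0.005,-0.003,0.114,0,0],[-0.005,-0.003,0.114,0,0]]'
```

```text
time: 11.0
tool_pos: [588.4, -236.9, 60.9]
tcp_rot: [179.5, -0.3, -90.8]
ft_force: [0.0, -0.2, 0.4]
finger_gap: -0.3
```

```bash
python3 -m jog '[[0,0,0.004,0,0],[0,0,0.008,0,0],[0,0,0.012,0,0],[0,0,0.014,0,0],[0,0,0.0155,0,0],[0,0,0.0155,0,0]]';python3 -m jog '[[-0.004,0,0,0,0],[-0.008,0,0,0,0],[-0.012,0,0,0,0],[-0.016,0,0,0,0],[-0.020,0,0,0,0],[-0.023,0,0,0,0],[-0.026,0,0,0,0],[-0.03,0,0,0,0]]'
```

```text
time: 11.6
tool_pos: [588.0, -236.9, 45.0]
tcp_rot: [179.5, -0.3, -90.8]
ft_force: [-0.1, -0.1, 0.4]
finger_gap: 0.1
time: 12.4
tool_pos: [588.4, -206.9, 44.9]
tcp_rot: [179.5, -0.3, -90.8]
ft_force: [0.3, -0.3, -0.5]
finger_gap: 0.2
```

```bash
python3 -m jog '[[-0.004,0,0,0,0],[-0.008,0,0,0,0],[-0.012,0,0,0,0],[-0.016,0,0,0,0],[-0.020,0,0,0,0],[-0.024,0,0,0,0],[-0.028,0,0,0,0],[-0.032,0,0,0,0]]';python3 -m jog '[[-0.004,0,0,0,0],[-0.008,0,0,0,0],[-0.012,0,0,0,0],[-0.016,0,0,0,0],[-0.020,0,0,0,0],[-0.024,0,0,0,0],[-0.028,0,0,0,0],[-0.031,0,0,0,0]]'
python3 - <<'E'
from h import *
p=wrist();save(p,"w6.png")
for k,z in (("tile",18),("tile_front",25.5),("tile_rear",25.5),("stop_face",28)):
    for d in r.pinpoint(p,k)[:2]: print(k,np.round(d["uv"],1),round(d["conf"],2),ray(p,d["uv"],z).round(1))
E
```

```text
time: 13.2
tool_pos: [589.0, -174.6, 44.9]
tcp_rot: [179.5, -0.3, -90.8]
ft_force: [0.1, -2.3, 1.2]
finger_gap: -0.1
time: 14.0
tool_pos: [589.4, -143.3, 44.8]
tcp_rot: [179.5, -0.3, -90.8]
ft_force: [-0.1, -1.5, 0.6]
finger_gap: -0.2
tile [163.8 267.9] 0.78 [590.5 -80.2  18. ]
tile_front [ 57.  275.8] 0.87 [591.  -30.8  25.5]
tile_rear [260.9 275.9] 0.68 [ 589.4 -130.4   25.5]
stop_face [  1.1 281. ] 0.84 [590.1  -5.3  28. ]
```

View pics/w6.png

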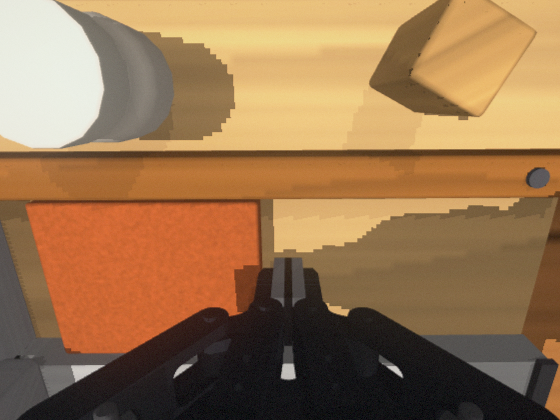

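The tile is moving squarely. Its front edge is near column 30 and the blade near column 5, which leaves about 22 mm.

```bash
f(){ grep -E "tool_pos|ft_force"|tr '\n' ' ';echo; }
python3 -m jog '[[-0.003,0,0,0,0],[-0.006,0,0,0,0],[-0.009,0,0,0,0],[-0.012,0,0,0,0],[-0.014,0,0,0,0],[-0.016,0,0,0,0]]'|f
python3 -m jog '[[-0.001,0,0,0,0],[-0.002,0,0,0,0]]'|f
python3 -m jog '[[-0.001,0,0,0,0]]'|f
```

```text
tool_pos: [589.4, -127.1, 44.4] ft_force: [-0.1, -0.8, 0.4] 
tool_pos: [589.4, -125.0, 44.4] ft_force: [0.2, -1.0, 1.5] 
tool_pos: [589.4, -124.0, 44.4] ft_force: [-0.8, -1.0, -0.7]
```

```bash
f(){ grep -E "tool_pos|ft_force"|tr '\n' ' ';echo; }
python3 -m jog '[[-0.001,0,0,0,0]]'|f
python3 -m jog '[[-0.001,0,0,0,0]]'|f
python3 -m jog '[[-0.001,0,0,0,0]]'|f
```

```text
tool_pos: [589.4, -123.0, 44.4] ft_force: [-0.4, -0.8, 0.3] 
tool_pos: [589.5, -121.9, 44.4] ft_force: [0.2, -1.3, 0.0] 
tool_pos: [589.5, -120.9, 44.4] ft_force: [-0.2, -0.6, -0.4]
```

```bash
f(){ grep -E "tool_pos|ft_force"|tr '\n' ' ';echo; }
python3 -m jog '[[-0.001,0,0,0,0]]'|f
python3 -m jog '[[-0.001,0,0,0,0]]'|f
python3 - <<'E'
from h import *
p=r.snapshot("scene");save(p,"s2.png",crop=(150,170,330,300),s=4)
E
```

```text
tool_pos: [589.6, -120.1, 44.5] ft_force: [0.9, -4.9, -1.1] 
tool_pos: [589.9, -119.8, 44.6] ft_force: [0.3, -6.4, -1.0]
```

View pics/s2.png

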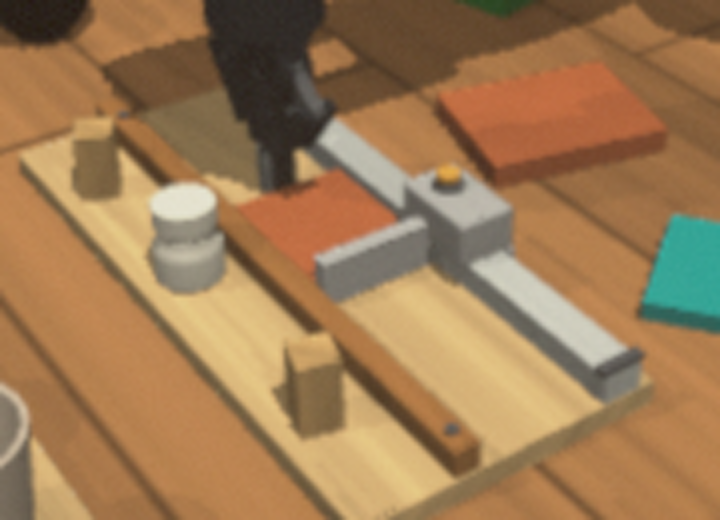

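The force rose to 6.4 N while the tool all but stopped. The picture shows the tile against the blade at about (330,262), and the pin low on the carriage at (447,178). I back off along the channel and then go up.

```bash
python3 -m jog '[[0.003,0,0,0,0],[0.01,0,0,0,0],[0.02,0,0,0,0],[0.03,0,0,0,0],[0.03,0,-0.03,0,0],[0.03,0,-0.08,0,0],[0.03,0,-0.13,0,0],[0.03,0.03,-0.17,0,0]]'; python3 -m jog '[[0.02,0.04,-0.05,0,0],[0.02,0.08,-0.1,0,0],[0,0.1,-0.12,0,0],[-0.03,0.1,-0.13,0,0],[-0.07,0.1,-0.13,0,0],[-0.07,0.1,-0.13,0,0],[-0.07,0.1,-0.13,0,0]]'
python3 - <<'E'
from h import *
p=wrist();save(p,"w7.png",s=1.4);print(r.sense()['ft_force'])
for k,z in (("tile",18),("tile_front",25.5),("tile_rear",25.5),("stop_face",28),("stop_back",52),("jig",0)):
    for d in r.pinpoint(p,k)[:2]: print(k,np.round(d["uv"],1),round(d["conf"],2),ray(p,d["uv"],z).round(1))
for z in(86,80):
  for y in (-2,0,2): print(z,y,proj(p,[536.5,y,z])*1.4)
E
```

```text
time: 16.5
tool_pos: [562.9, -149.4, 218.5]
tcp_rot: [179.7, -0.4, -90.8]
ft_force: [1.1, -0.5, 0.9]
finger_gap: 0.4
time: 17.2
tool_pos: [464.5, -77.0, 348.6]
tcp_rot: [179.8, -0.4, -90.7]
ft_force: [0.2, 0.1, -1.0]
finger_gap: -0.3
[ 0.0121707  -0.75342483  0.05391453]
tile [161.5 199.7] 0.86 [413.8 104.   18. ]
tile [270.8  69.2] 0.73 [586.6 -59.7  18. ]
tile_front [230.4  62.7] 0.96 [594.   -9.4  25.5]
tile_front [136.1 181. ] 0.94 [443.8 132.8  25.5]
tile_rear [187.7 228.7] 0.84 [371.   68.5  25.5]
tile_rear [312.5 177.3] 0.69 [ 445.8 -114.6   25.5]
stop_face [225.7  66.7] 0.83 [589.2  -3.6  28. ]
stop_back [191.9 110.1] 0.72 [538.1  37.5  52. ]
stop_back [226.5 112.5] 0.49 [534.8  -4.9  52. ]
86 -2 [306.22525717 156.47783901]
86 0 [303.75644535 156.50719485]
86 2 [301.28749948 156.53655228]
80 -2 [307.64006626 156.29751521]
80 0 [305.2091001  156.32641667]
80 2 [302.77800397 156.35531967]
```

View pics/w7.png

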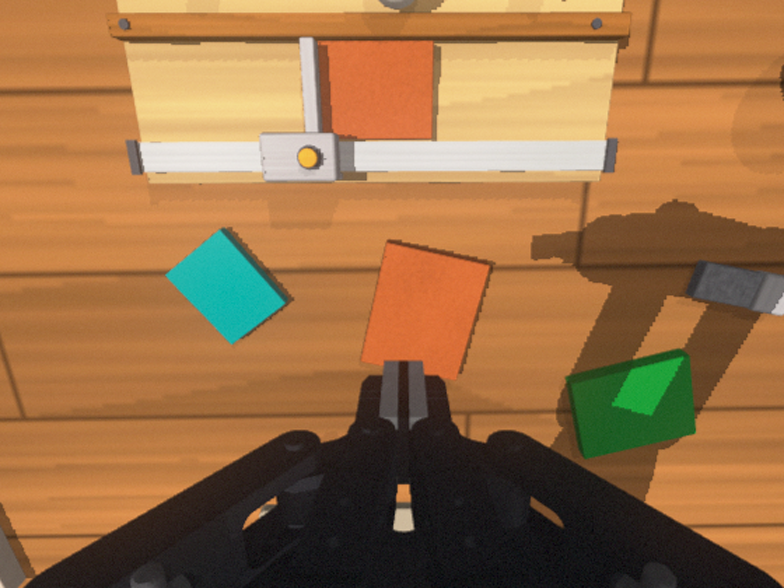

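```bash
python3 -c "
from bench import r
print(r.hand_in())"
```

```text
the job is handed in; nothing more can be done
None
```

The stop is seated in its notch and the clay tile is resting against it. I handed the job in at about 17–18 s, with the hand clear about 350 mm up.

- **Stop:** I pushed it on its +y face with closed fingertips, at about 3–7 N. The force fell to about 0 as the pin went in. The pin head appeared 9 pixel rows lower, which matches the expected 6 mm drop.
- **Tile:** I chose the smaller terracotta tile, the one in the channel, and pushed it about 90 mm along the bed at 1–2 N. At the stop the force rose to 6.4 N and the tool all but halted. I then backed off along the channel before lifting.
- **Last checks:** In the final wrist picture the tile's end lies on the blade, the pin is on the notch, and the things in view are where they stood. The mug, the rib and both stamps were out of that view.
- **Disagreements:**
  - The detected tile front and stop face differed by about 6 mm (y = -9.4 and -3.6), but the picture shows no gap and the contact force agrees with that.
  - My estimates of the notch's y ranged from -10 to 0 mm, so I relied on the force dip and the pin drop for seating.
  - An automatic colour measurement of the pin failed, so I read its position by eye against the predicted pixels.

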